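# Make up two sampling kits and seal the transport canister

## Task

Make up the two sampling kits from the stock along the front of the worktop: the bottle tray gets the jar and the large bottle, one upright in each compartment; the canister tray gets the rubber stopper, upright in its empty pocket, and the small bottle, upright in the canister's cup. When all four are in, and not before, close the canister: lower the cap over the small bottle with its grip bar across the line of the two dark ears, fully down, then twist it a quarter turn so that the bar lines up with the ears, and let go. Leave the slide box, the tweezers and the pen alone.

Things in the scene. Friction and masses are not known exactly. Their poses are not given: they have to be found in the camera images.
- canister_tray: White tray, fixed, 116 (x) by 160 mm (y), rim 14, origin centre of underside. At x 0, y -28: metal cup, inner radius 26, outer 28.5, floor z 8.5, rim z 34, on a disc with top at z 8 (cap rests there); ledges along +x and -x to radius 37 (31 deg each side, z 17-21). Two dark ears at x +-52, y -28 mark that line. Empty pocket centre y +49, 54 (y) by 108 (x), floor z 4; fill it before capping.
- bottle_tray: White tray of the same outline, fixed, without canister: 116 mm (its x) by 160 mm (its y), rim 14 mm high, floor at z = 4 mm, origin at the centre of its underside. A divider along its x axis makes two equal compartments, centres at y = +39 and -39 mm, each 74 (y) by 108 mm (x); either thing may stand in either. The two stand close in y, so grip them across the tray's x.
- small_bottle_mid (a point): Small brown bottle with a white screw cap fixed on, 40 mm diameter, 78 mm high, 0.07 kg; this point is on its axis half-way up (39 mm above its base), z up along the axis. Its lowest 26 mm go into the cup, so grip it in the upper half: the 40 mm wide body reaches up to 70 mm above the base.
- rubber_stopper_mid (a point): Dark grey rubber stopper, a slightly tapered plug standing on its narrow end, 33 mm diameter at the top, 27 mm high, 0.02 kg; this point is at its centre, 13.5 mm above its base, z up.
- jar_mid (a point): Sample jar with a wide blue screw lid fixed on, body 56 mm and lid 59 mm diameter, 65 mm high, about 0.1 kg; this point is on its axis half-way up (32.5 mm above its base), z up.
- large_bottle_mid (a point): Clear bottle with a blue screw cap fixed on, 56 mm diameter, 108 mm high, about 0.26 kg; this point is on its axis half-way up (54 mm above its base), z up. The 56 mm wide body reaches up to 100 mm.
- cap_bar (a point): Metal cap, mouth down, 88 mm wide, inner radius 41, 86 high, 0.16 kg; on top a black bar 50 (x) by 14 (y) by 38 mm high. Point: bar centre, 105 above lower edge. Inside the edge two lugs at +-x, to radius 33.5, 15 wide. Goes on only with the bar 50 to 90 deg from the ears' line (4 mm play); seated, the point is 113 above the tray's underside; then turns freely either way, without a stop.
- slide_case: Green slide box, 68 x 96 x 34 mm, a bystander at the left end of the stock; origin at the centre of its underside.
- forceps: Steel tweezers lying flat, 136 x 16 x 9 mm, a bystander behind the trays; origin at the centre of its underside.
- marker: White and red pen lying flat, 11 x 145 x 9 mm, a bystander behind the trays; origin at the centre of its underside.
Things that resemble listed ones, but are neither listed nor needed, are in the scene too. Leave any red look-alike of the part that bears rubber_stopper_mid alone.

How it is judged:
By the outcome, as a careful person would: the job done as asked, in the order asked, and still so for the second after the job is handed in, with the robot touching nothing.
It also fails if it takes over 128 s, if anything falls off the work surface, if the arm or the gripper's body presses on something with over 40 N, if the wrist force passes 120 N, or if a joint passes its speed limit or range.

## Robot

A 7-joint arm with a two-finger parallel gripper is mounted at the origin on a cart in front of the work surface, level with it; the furniture and walls round the work are solid. World frame = base frame: x ahead of the robot, y to its left, z up, the work surface at z = 0. Lengths are in mm, angles in rad, forces in N, time in s.
With the tool pointing down it reaches from about 400 to 850 mm from the base axis. Payload 4.4 kg.
Tool frame: the origin (TCP) lies midway between the tips of the shut fingers; the grasp point (between the pads) lies behind it (env.grip_depth is the z of the grasp point in the tool frame, in mm); z points along the fingers, y is the line along which they close (so a half turn about z gives the same grasp; the last joint's range is limited). The gripper opens to 94 mm and grips with 3 to 60 N. Pads are 16 mm wide; open, the fingers measure 119 mm over their backs; the gripper's body (75 mm by 177 mm) begins 78 mm behind the grasp point.
Start: joints at [1.215, 0.628, 0.038, 1.517, -0.027, 0.996, -0.02], TCP at [185.773, -622.902, 205.478] pointing down, gripper open.
Joint ranges: [-3.06, 3.06], [-0.37, 2.12], [-1.25, 1.32], [0.18, 2.47], [-1.1, 4.24], [0.23, 1.98], [-2.94, 2.94]. Speed limits (rad/s): [2.57, 2.57, 3.14, 3.14, 3.14, 3.14, 3.14].

## Interface

Orientations are given as a unit quaternion [w, x, y, z].
In Python, from workcell import sensors, viewer, finish_job, env gives the robot as it stands.
- The arm moves only by the tool drive_tool, never from a script. Its argument "increments" is a list of rows, each a list of 7 numbers: the shift along the world's x, y, z in mm, then the turn, a rotation vector about the world's x, y, z in degrees, then the finger opening in mm, from 0 to 94. A call has 1 to 8 rows; each row is the pose to reach, as a shift and turn from the pose commanded when the call began; what a row does not reach only later rows make up. A row lasts 1/10 s, in which the tool goes at most 50 mm and 8.59 degrees, less where a joint would pass 70% of its speed; a pose out of reach is approached as far as the arm can. A call with a gripper value outside its range is refused whole. The fingers move at their own pace and stop on an object; "newtons" is the grip in N (left out, the last holds). Time passes only in rows, so rows that repeat a pose let the fingers close. It gives the time, the measured TCP pose, the force, the opening and the grip force at its end, in the units of the state.
- sensors.sense(): the state, without advancing time (a new reading comes with each control period).
- viewer.grab_frame(name): name is "scene" or "side" or "wrist"; returns a dict with "img" (400x640x3 uint8, red, green, blue), "z_map" (400x640 float32, mm along the optical axis (not along the pixel's ray), 0 where there is no reading), "mtx" (3x3 intrinsics, pixels), "eye" and "rotation" of the camera in the world. Camera axes: x right, y up, looking along -z (the intrinsics and any distortion apply to the point x, -y, -z); pixel columns grow to the right and rows downward; lengths in mm; the calibration is good to about 2 mm. A picture is of the moment at which its call begins.
- finish_job(): hands the job in; it is judged then, once.
Trained networks look in a picture, given as the dict that the camera call returned (one of the last four; its "shot" number tells which), for a name from the list of things; names that differ only in an ending like _2 or _b are one class to them, and where a whole thing is asked for, a point or a joint stands for the part that bears it (a point fixed in the world has none). Each returns a list of dicts, best first, with "confidence" (0 to 1); they miss things now and then, are a little off and sometimes report something else, mostly with a low value. They report only what shows in the picture. A call takes as long as a camera call. They do not tell look-alikes from the thing itself.
- viewer.look_for(picture, target): "position" ([x, y, z] in mm, in the coordinates of the camera as it stood for that picture, good to about 4 mm: the middle of the surface that is visible of it).
- viewer.spot_point(picture, target): "position" ([x, y, z] in mm, in the coordinates of the camera as it stood for that picture, good to about 4 mm: a listed point, or the origin of a listed thing).
The state is a dict: "time_s": time; "joint_pos": joint angles; "qd": joint speeds; "effort": joint torques, N m; "tcp_pos": TCP position; "tcp_rot": TCP orientation; "force": force on the tool from outside, world axes, zero at the start; "ft_torque": the same for the moment, N m; "opening": finger opening in mm; "finger_force": force on a finger pad.
Only numpy, scipy, OpenCV 4.12 (cv2) and the standard library are available. Lean on these libraries where they do the work, as an engineer would, in place of code of your own. Each camera call takes 0.05 s, during which the arm holds its last target. There are 200 camera calls.

## Working session

There is one attempt and no reset: what is moved stays moved. The work goes in short steps, Python scripts to look and compute and a tool call to move; the robot and the scene stay as the last step left them, time stands still between calls to the robot, and variables do not carry over. Pictures are saved under pics/ and viewed, at most 14 in all, crops included, and the job is handed in when it is done.

Besides the shell and the picture viewer there is one more tool, called after ">>>" as name(argument=value, ...) on one line, values as JSON. drive_tool: Moves the arm, as the interface text tells. Its arguments: {"type":"object","properties":{"increments":{"type":"array"},"newtons":{"type":"number"}},"required":["increments"]}

```bash
mkdir -p pics; cat > h.py <<'E'
import numpy as np, cv2
from workcell import sensors, viewer, env
from scipy.spatial.transform import Rotation as R
def rot(p):
    r=np.array(p["rotation"],float)
    return r if r.shape==(3,3) else R.from_quat(r[[1,2,3,0]]).as_matrix()
def W(p,pos): return rot(p)@np.array(pos)+np.array(p["eye"])
def cloud(p):
    z=p["z_map"]; m=np.array(p["mtx"]); v,u=np.mgrid[:z.shape[0],:z.shape[1]]
    c=np.stack([(u-m[0,2])/m[0,0]*z,-(v-m[1,2])/m[1,1]*z,-z],-1)
    w=c@rot(p).T+np.array(p["eye"]); w[z==0]=np.nan; return w
def px(p,w):
    c=rot(p).T@(np.array(w)-np.array(p["eye"])); m=np.array(p["mtx"])
    return m[0,0]*c[0]/-c[2]+m[0,2], m[1,1]*-c[1]/-c[2]+m[1,2]
def save(p,n,crop=None,s=1):
    i=p["img"][:,:,::-1]
    if crop: i=i[crop[1]:crop[3],crop[0]:crop[2]]
    cv2.imwrite("pics/"+n,cv2.resize(i,None,fx=s,fy=s))
names="canister_tray bottle_tray small_bottle_mid rubber_stopper_mid jar_mid large_bottle_mid cap_bar slide_case forceps marker".split()
E
python3 - <<'E'
from h import *
s=sensors.sense(); print(s["tcp_pos"],s["tcp_rot"],s["opening"],env.grip_depth)
for c in ["scene","side"]:
    p=viewer.grab_frame(c); save(p,c+"0.png"); print(c,p["eye"],{k:type(v).__name__ for k,v in p.items()})
    for n in names:
        for d in viewer.spot_point(p,n)[:3]: print(n,d["confidence"],W(p,d["position"]).round(),np.round(px(p,W(p,d["position"]))))
E
```

```text
[ 185.59509929 -622.24342597  204.58208726] [-9.21024938e-04  9.89516821e-01  1.44414639e-01 -1.58110897e-04] 94.21125291498909 -18.8
scene [-160.7019508  -711.83457057 1357.12961649] {'img': 'ndarray', 'z_map': 'ndarray', 'mtx': 'ndarray', 'eye': 'ndarray', 'rotation': 'ndarray', 'shot': 'int'}
canister_tray 0.67 [572. -77.   3.] [370. 257.]
rubber_stopper_mid 0.42 [469. 601.  14.] [229. 152.]
slide_case 0.97 [434. 507.   0.] [235. 172.]
forceps 0.61 [ 663. -100.    0.] [395. 248.]
marker 0.65 [ 666. -274.   -0.] [435. 284.]
side [   4.93893761 1087.12503406  496.54465073] {'img': 'ndarray', 'z_map': 'ndarray', 'mtx': 'ndarray', 'eye': 'ndarray', 'rotation': 'ndarray', 'shot': 'int'}
canister_tray 0.74 [576. -74.   2.] [343. 206.]
bottle_tray 0.62 [ 567. -263.   -4.] [367. 194.]
small_bottle_mid 0.59 [435.  66.  42.] [364. 216.]
rubber_stopper_mid 0.55 [468. 602.  14.] [241. 309.]
rubber_stopper_mid 0.44 [434. 352.  10.] [317. 264.]
jar_mid 0.63 [423. -77.  34.] [384. 206.]
large_bottle_mid 0.65 [ 421. -255.   52.] [402. 187.]
large_bottle_mid 0.22 [435. 350.  12.] [317. 263.]
cap_bar 0.75 [424. 208. 104.] [348. 213.]
slide_case 0.96 [429. 502.  -2.] [285. 298.]
forceps 0.71 [574. -75.  -0.] [344. 207.]
forceps 0.55 [ 662. -103.   -3.] [327. 200.]
forceps 0.2 [434. 350.  11.] [317. 263.]
marker 0.49 [ 664. -272.   -0.] [346. 188.]
```

View pics/scene0.png

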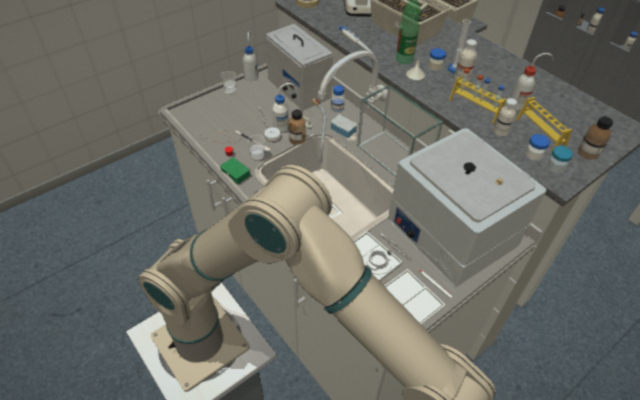

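View pics/side0.png

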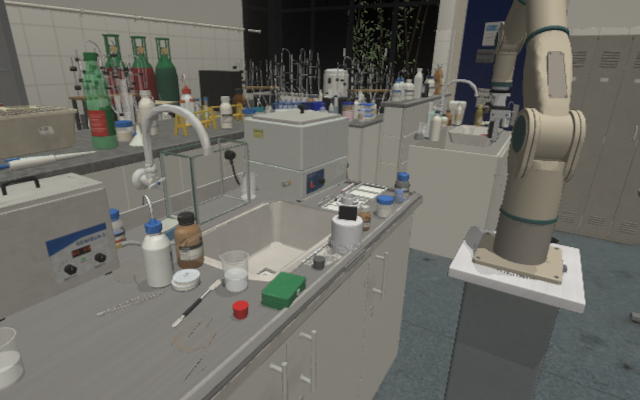

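The scene view shows trays at about (370,257) and (415,297), stock partly hidden by the arm; the side view shows the stopper (318,263), the red look-alike (240,309), cap (347,225), jar (384,206) and large bottle (402,187). Now moving to look with the wrist camera.

>>> drive_tool(increments=[[30,50,40,0,0,8,94],[60,90,80,0,0,16,94],[85,125,110,0,0,24,94],[110,165,150,0,0,32,94],[130,200,180,0,0,40,94],[150,240,200,0,0,48,94],[170,280,200,0,0,56,94],[190,320,200,0,0,60,94]])

```text
time_s: 1.9
tcp_pos: [362.1, -330.6, 403.2]
tcp_rot: [0.002, 0.784, 0.621, 0.0]
force: [1.1, -0.8, 0.2]
opening: 93.9
finger_force: 0.0
```

>>> drive_tool(increments=[[20,40,10,0,0,5,94],[40,80,20,0,0,9,94],[60,120,20,0,0,13.4,94],[60,140,20,0,0,13.4,94],[60,140,20,0,0,13.4,94]])

```text
time_s: 2.4
tcp_pos: [421.7, -188.3, 421.9]
tcp_rot: [0.0, 0.705, 0.709, 0.0]
force: [0.0, 0.6, 0.7]
opening: 94.2
finger_force: 0.0
```

```bash
python3 - <<'E'
from h import *
s=sensors.sense(); print(s["time_s"],s["tcp_pos"],s["tcp_rot"],s["joint_pos"],s["force"])
p=viewer.grab_frame("wrist"); save(p,"w1.png"); print(p["eye"],rot(p).round(2))
for n in names:
    for d in viewer.spot_point(p,n)[:3]: print(n,d["confidence"],W(p,d["position"]).round(),np.round(px(p,W(p,d["position"]))))
E
```

```text
2.4 [ 421.72967809 -188.33603454  421.8795619 ] [1.97081405e-04 7.04888623e-01 7.09317819e-01 4.70787245e-04] [ 0.71461894  0.17853604 -0.43395354  1.64044665  0.07614327  1.33870873
  0.27552354] [0.02540908 0.61735702 0.67157337]
[ 422.02794384 -103.52057762  601.43146041] [[ 1.   -0.01 -0.  ]
 [ 0.01  0.96  0.29]
 [ 0.   -0.29  0.96]]
canister_tray 0.66 [574. -80.   3.] [392. 106.]
bottle_tray 0.69 [ 573. -264.   -0.] [384. 192.]
small_bottle_mid 0.87 [435.  60.  42.] [326.  21.]
jar_mid 0.88 [424. -77.  33.] [319. 103.]
large_bottle_mid 0.91 [ 427. -251.   53.] [320. 192.]
slide_case 0.62 [573. -82.   2.] [391. 107.]
forceps 0.68 [668. -95.   0.] [436. 113.]
marker 0.56 [ 668. -274.    1.] [425. 196.]
marker 0.35 [426. -78.  32.] [320. 103.]
```

View pics/w1.png

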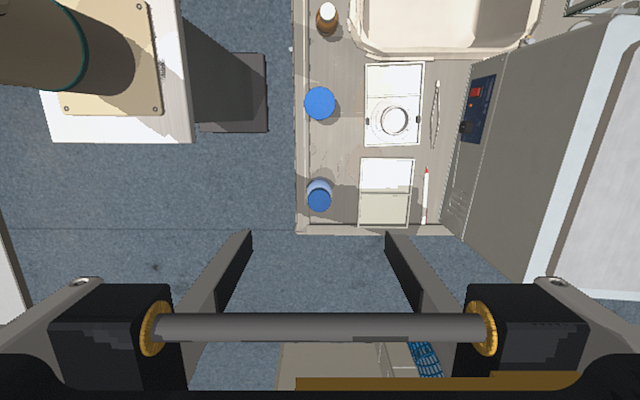

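The view shows small bottle (327,18), jar (320,103), large bottle (320,193), canister tray (393,105) with cup at (395,120), bottle tray (386,192), and the tool lab box right of x-pixel 470. Measuring from depth.

```bash
python3 - <<'E'
from h import *
p=viewer.grab_frame("wrist"); w=cloud(p); np.save("w1.npy",w)
X,Y,Z=w[...,0],w[...,1],w[...,2]
def box(x0,x1,y0,y1,z0,z1):
    m=(X>x0)&(X<x1)&(Y>y0)&(Y<y1)&(Z>z0)&(Z<z1); return w[m]
for n,b in dict(can=(495,640,-168,15,9,40),bot=(495,640,-360,-172,9,25)).items():
    q=box(*b); print(n,len(q),np.median(q[:,2]),cv2.minAreaRect(q[:,:2].astype(np.float32)),q.min(0),q.max(0))
q=box(530,620,-150,-60,28,45); print("cup rim",q.mean(0),len(q), cv2.minEnclosingCircle(q[:,:2].astype(np.float32)))
for n,b in dict(jar=(380,470,-120,-30,55,75),lb=(380,470,-300,-200,100,118),sb=(390,480,20,100,68,90)).items():
    q=box(*b); print(n,len(q),q.mean(0),q[:,2].max(),cv2.minEnclosingCircle(q[:,:2].astype(np.float32)))
for z in (60,100,150,200,250):
    q=box(600,1000,-300,0,z-8,z+8); print("obst",z,len(q),q[:,0].min() if len(q) else None)
q=box(450,800,0,60,30,400);print(len(q),q.min(0) if len(q) else 0)
save(p,"w1c.png",(290,0,480,240),3)
E
```

```text
can 1536 13.56873383298921 ((575.1303100585938, -73.0210189819336), (120.74225616455078, 176.2074432373047), 0.720291256904602) [ 513.91886206 -161.78170124    9.00382631] [636.36294028  14.65422932  37.25467025]
bot 926 12.691576697981475 ((568.6987915039062, -273.057861328125), (174.47048950195312, 144.6268768310547), 89.17150115966797) [ 495.41867052 -359.92451462    9.00231032] [ 639.90900705 -185.08730369   17.11072087]
cup rim [ 575.10826764 -106.88297394   33.21866209] 152 ((576.4535522460938, -107.28985595703125), 28.24778938293457)
jar 827 [425.80824508 -78.03699877  65.0814264 ] 67.74913699431636 ((425.9042663574219, -78.34835815429688), 29.173736572265625)
lb 434 [ 426.15574411 -251.63369793  108.01673337] 110.36986469581666 ((426.11639404296875, -252.7877960205078), 22.410823822021484)
sb 251 [437.57236146  62.9599306   77.18000519] 80.34006271548549 ((437.6849060058594, 64.60295867919922), 13.362570762634277)
obst 60 704 692.3271404810627
obst 100 873 695.7587537524795
obst 150 1212 692.444278172152
obst 200 1697 693.5226875156395
obst 250 2497 693.9392620857188
160 [450.02909934  13.24188972  34.12036439]
```

View pics/w1c.png

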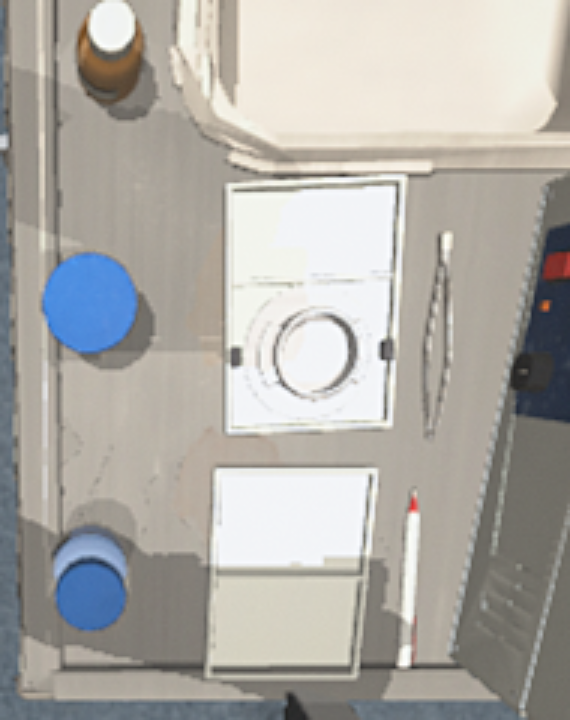

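The crop shows both trays clearly; tray corners picked: canister (226,184),(406,176),(392,427),(228,433); bottle (217,467),(378,469),(357,678),(207,676); ears (236,356),(388,349).

```bash
python3 - <<'E'
from h import *
p=viewer.grab_frame("wrist"); m=np.array(p["mtx"])
def bp(u,v,z):
    u,v=290+u/3,v/3
    d=rot(p)@np.array([(u-m[0,2])/m[0,0],-(v-m[1,2])/m[1,1],-1]); e=np.array(p["eye"])
    return (e+d*(z-e[2])/d[2])[:2]
for n,c in dict(can=[(226,184),(406,176),(392,427),(228,433)],bot=[(217,467),(378,469),(357,678),(207,676)]).items():
    q=np.array([bp(u,v,14) for u,v in c]); e=np.roll(q,-1,0)-q
    print(n,q.round(1).tolist(),q.mean(0).round(1),"len",np.linalg.norm(e,axis=1).round(1),"ang",np.degrees(np.arctan2(e[:,1],e[:,0])).round(1))
a,b=bp(236,356,16),bp(388,349,16); print("ears",a,b,(a+b)/2,np.degrees(np.arctan2(*(b-a)[::-1])))
E
```

```text
can [[513.8, -4.1], [629.3, 0.6], [637.3, -157.9], [523.1, -162.1]] [575.9 -80.9] len [115.6 158.7 114.3 158.2] ang [   2.3  -87.1 -177.9   93.3]
bot [[516.5, -185.7], [630.5, -187.2], [630.8, -346.3], [516.2, -344.6]] [ 573.5 -265.9] len [114.1 159.1 114.6 158.9] ang [ -0.7 -89.9 179.2  89.9]
ears [ 525.55298649 -110.39952538] [ 628.2956738  -105.84390216] [ 576.92433014 -108.12171377] 2.5388388657671888
```

>>> drive_tool(increments=[[2,-40,-30,0,0,0,94],[4,-64,-75,0,0,0,94],[4,-64,-125,0,0,0,94],[4,-64,-175,0,0,0,94],[4,-64,-225,0,0,0,94],[4,-64,-270,0,0,0,94],[4,-64,-300,0,0,0,94],[4,-64,-300,0,0,0,94]], newtons=25)

```text
time_s: 3.85
tcp_pos: [422.4, -254.3, 117.9]
tcp_rot: [-0.004, 0.707, 0.707, -0.001]
force: [0.5, 0.6, 0.2]
opening: 93.5
finger_force: 0.0
```

>>> drive_tool(increments=[[0,0,-30,0,0,0,94],[0,0,-55,0,0,0,94],[0,0,-66,0,0,0,94],[0,0,-66,0,0,0,94],[0,0,-66,0,0,0,50],[0,0,-66,0,0,0,50],[0,0,-66,0,0,0,50],[0,0,-66,0,0,0,50]])

```text
time_s: 4.65
tcp_pos: [425.5, -256.0, 56.0]
tcp_rot: [0.001, 0.707, 0.707, 0.0]
force: [-0.2, 0.5, 0.6]
opening: 65.5
finger_force: 0.0
```

>>> drive_tool(increments=[[0,3,0,0,0,0,50],[0,3,0,0,0,0,50],[0,3,0,0,0,0,50],[0,3,0,0,0,0,50]], newtons=25)

```text
time_s: 5.05
tcp_pos: [424.9, -252.6, 55.6]
tcp_rot: [-0.0, 0.707, 0.707, -0.0]
force: [-1.0, 0.4, 6.1]
opening: 55.5
finger_force: 25.0
```

>>> drive_tool(increments=[[0,0,20,0,0,0,50],[0,0,40,0,0,0,50],[30,-10,45,0,0,0,50],[70,-25,45,0,0,0,50],[110,-40,45,0,0,0,50],[140,-52,45,0,0,0,50],[148,-52,45,0,0,0,50],[148,-52,45,0,0,0,50]])

```text
time_s: 5.85
tcp_pos: [573.4, -303.5, 99.1]
tcp_rot: [-0.001, 0.707, 0.707, 0.0]
force: [0.3, 0.2, -3.4]
opening: 55.6
finger_force: 25.0
```

```bash
python3 - <<'E'
from h import *
s=sensors.sense(); print(s["tcp_pos"],s["force"],s["opening"])
p=viewer.grab_frame("wrist"); save(p,"w2.png"); w=cloud(p)
for n in names[:6]:
    for d in viewer.spot_point(p,n)[:2]: print(n,d["confidence"],W(p,d["position"]).round())
E
```

```text
[ 573.39011545 -303.53806198   99.06225333] [ 0.30240647  0.20763696 -3.41320316] 55.62855314804303
bottle_tray 0.88 [ 573. -266.    4.]
```

View pics/w2.png

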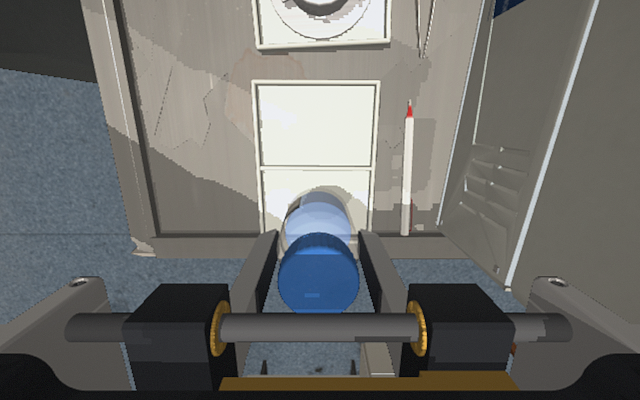

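The bottle (318,260) is held upright above the front compartment of the bottle tray (box corners at (255,82)–(378,82)). Lowering it.

>>> drive_tool(increments=[[0,-1,-20,0,0,0,50],[0,-1,-34,0,0,0,50],[0,-1,-38,0,0,0,50],[0,-1,-39,0,0,0,50],[0,-1,-39,0,0,0,50],[0,-1,-39,0,0,0,94],[0,-1,-39,0,0,0,94],[0,-1,-39,0,0,0,94]])

```text
time_s: 7.0
tcp_pos: [573.7, -305.9, 62.2]
tcp_rot: [0.001, 0.707, 0.707, 0.0]
force: [0.4, 0.5, -0.3]
opening: 76.7
finger_force: 0.0
```

>>> drive_tool(increments=[[0,0,0,0,0,0,94],[0,0,30,0,0,0,94],[0,0,70,0,0,0,94],[-25,40,80,0,0,0,94],[-50,80,80,0,0,0,94],[-80,120,80,0,0,0,94],[-105,160,70,0,0,0,94],[-130,200,60,0,0,0,94]])

```text
time_s: 7.8
tcp_pos: [442.4, -104.5, 121.9]
tcp_rot: [0.001, 0.707, 0.707, 0.001]
force: [1.0, 1.4, 0.2]
opening: 94.2
finger_force: 0.0
```

>>> drive_tool(increments=[[-18,28,0,0,0,0,94],[-18,28,-5,0,0,0,94],[-18,28,-5,0,0,0,94]])

```text
time_s: 8.1
tcp_pos: [425.4, -77.4, 116.4]
tcp_rot: [0.0, 0.707, 0.708, 0.0]
force: [0.8, -0.2, 0.3]
opening: 94.0
finger_force: 0.0
```

```bash
python3 - <<'E'
from h import *
s=sensors.sense(); print(s["tcp_pos"],s["force"],s["opening"])
p=viewer.grab_frame("side"); 
for n in names[:7]:
    for d in viewer.spot_point(p,n)[:2]: print(n,d["confidence"],W(p,d["position"]).round())
E
```

```text
[425.41350009 -77.424679   116.40828094] [ 0.7605368  -0.22056457  0.30687911] 93.9862175720118
canister_tray 0.74 [575. -77.   0.]
bottle_tray 0.59 [ 568. -262.   -4.]
small_bottle_mid 0.54 [438.  67.  43.]
rubber_stopper_mid 0.8 [468. 603.  13.]
rubber_stopper_mid 0.46 [433. 352.   9.]
jar_mid 0.55 [422. -78.  33.]
large_bottle_mid 0.75 [ 572. -309.   55.]
cap_bar 0.55 [424. 206. 105.]
```

>>> drive_tool(increments=[[0,0,-40,0,0,0,94],[0,0,-75,0,0,0,94],[0,0,-92,0,0,0,94],[0,0,-96,0,0,0,94],[0,0,-96,0,0,0,50],[0,0,-96,0,0,0,50],[0,0,-96,0,0,0,50],[0,0,-96,0,0,0,50]], newtons=20)

```text
time_s: 9.3
tcp_pos: [425.5, -77.9, 20.8]
tcp_rot: [0.0, 0.707, 0.707, 0.0]
force: [1.1, 0.2, -0.3]
opening: 65.4
finger_force: 0.0
```

>>> drive_tool(increments=[[0,0,0,0,0,0,50],[0,0,0,0,0,0,50],[0,0,0,0,0,0,50]])

```text
time_s: 9.6
tcp_pos: [425.2, -77.8, 20.7]
tcp_rot: [0.0, 0.707, 0.707, 0.0]
force: [-1.8, -0.5, 6.4]
opening: 58.4
finger_force: 20.0
```

>>> drive_tool(increments=[[0,0,25,0,0,0,50],[0,0,55,0,0,0,50],[25,-35,60,0,0,0,50],[50,-65,60,0,0,0,50],[75,-95,60,0,0,0,50],[110,-125,60,0,0,0,50],[140,-149,60,0,0,0,50],[148,-149,60,0,0,0,50]])

```text
time_s: 10.4
tcp_pos: [575.7, -231.6, 80.0]
tcp_rot: [0.002, 0.709, 0.705, 0.0]
force: [-1.3, 0.4, -0.8]
opening: 58.5
finger_force: 20.0
```

>>> drive_tool(increments=[[0,0,-25,0,0,0,50],[0,0,-45,0,0,0,50],[0,0,-53,0,0,0,50],[0,0,-55,0,0,0,50],[0,0,-55,0,0,0,50]])

```text
time_s: 10.9
tcp_pos: [573.2, -226.2, 25.6]
tcp_rot: [0.0, 0.707, 0.707, 0.0]
force: [0.1, -1.0, -0.2]
opening: 58.5
finger_force: 20.0
```

>>> drive_tool(increments=[[0,0,-0.5,0,0,0,58],[0,0,-0.5,0,0,0,90],[0,0,-0.5,0,0,0,94],[0,0,-0.5,0,0,0,94],[0,0,30,0,0,0,94],[0,0,75,0,0,0,94],[0,0,120,0,0,0,94],[-10,40,150,0,0,0,94]])

```text
time_s: 11.7
tcp_pos: [565.1, -193.5, 177.7]
tcp_rot: [0.004, 0.71, 0.704, 0.0]
force: [0.4, 0.1, 0.2]
opening: 93.7
finger_force: 0.0
```

>>> drive_tool(increments=[[-20,45,10,0,0,0,94],[-40,90,20,0,0,0,94],[-60,135,20,0,0,0,94],[-80,180,20,0,0,0,94],[-110,220,20,0,0,0,94],[-126,252,10,0,0,0,94],[-126,252,0,0,0,0,94],[-126,252,0,0,0,0,94]])

```text
time_s: 12.5
tcp_pos: [436.6, 64.6, 174.2]
tcp_rot: [-0.0, 0.706, 0.708, -0.001]
force: [-0.9, 0.2, -0.0]
opening: 94.1
finger_force: 0.0
```

```bash
python3 - <<'E'
from h import *
s=sensors.sense(); print(s["tcp_pos"],s["force"],s["opening"],s["joint_pos"])
p=viewer.grab_frame("side"); 
for n in names[:7]:
    for d in viewer.spot_point(p,n)[:2]: print(n,d["confidence"],W(p,d["position"]).round())
p=viewer.grab_frame("wrist"); save(p,"w3.png"); w=cloud(p); np.save("w3.npy",w)
for n in names[:8]:
    for d in viewer.spot_point(p,n)[:2]: print(n,d["confidence"],W(p,d["position"]).round(),np.round(px(p,W(p,d["position"]))))
E
```

```text
[436.59658307  64.57771399 174.16425644] [-0.88517586  0.20000114 -0.02925581] 94.07493382489882 [ 0.12690162  0.41396132 -0.45797576  2.09855976  0.28402486  0.68911231
 -0.5168908 ]
canister_tray 0.78 [577. -76.  -1.]
bottle_tray 0.62 [ 569. -263.   -2.]
small_bottle_mid 0.67 [436.  65.  46.]
rubber_stopper_mid 0.59 [467. 601.  12.]
rubber_stopper_mid 0.55 [434. 351.  13.]
jar_mid 0.63 [ 572. -226.   39.]
large_bottle_mid 0.73 [ 571. -307.   56.]
cap_bar 0.57 [424. 207. 106.]
canister_tray 0.91 [575. -82.   1.] [410. 281.]
bottle_tray 0.65 [ 574. -267.   -1.] [399. 377.]
small_bottle_mid 0.74 [439.  66.  42.] [318. 191.]
jar_mid 0.78 [ 573. -226.   35.] [408. 377.]
cap_bar 0.76 [429. 205. 107.] [305.  44.]
```

View pics/w3.png

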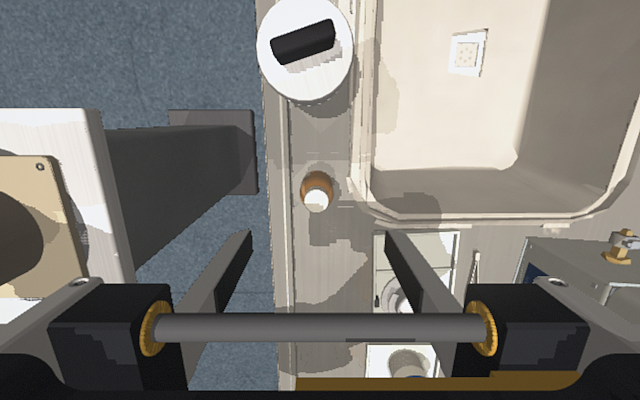

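Cap at (305,50) with bar tilted about 17°, small bottle cap at (316,197), clear of the sink edge. Measure both.

```bash
python3 - <<'E'
from h import *
w=np.load("w3.npy"); X,Y,Z=w[...,0],w[...,1],w[...,2]
def box(x0,x1,y0,y1,z0,z1):
    m=(X>x0)&(X<x1)&(Y>y0)&(Y<y1)&(Z>z0)&(Z<z1); return w[m]
for n,b in dict(sb=(400,480,30,100,72,90),body=(400,480,30,100,20,90),captop=(360,490,140,260,82,92),bar=(360,490,140,260,115,135)).items():
    q=box(*b); print(n,len(q),q.mean(0),q.min(0),q.max(0),cv2.minAreaRect(q[:,:2].astype(np.float32)),cv2.minEnclosingCircle(q[:,:2].astype(np.float32)))
E
```

```text
sb 489 [437.35274158  65.7078371   77.84634394] [424.03463238  51.43705174  72.13115415] [450.6974343   78.18806642  80.27847879] ((437.2721252441406, 65.2898178100586), (25.674747467041016, 25.31939697265625), 50.65283203125) ((437.427001953125, 64.77458190917969), 13.424788475036621)
body 1079 [437.39879764  71.13207724  62.97207263] [418.1130932   51.43705174  20.82269977] [456.8452284   84.80326065  80.27847879] ((437.4634094238281, 68.13153076171875), (33.350486755371094, 38.739322662353516), 89.30767059326172) ((437.3572082519531, 65.68798828125), 19.771692276000977)
captop 6207 [428.06335886 203.76794559  86.11715969] [385.00033719 162.90985595  82.01894133] [470.91374352 242.79518802  91.99535387] ((427.96142578125, 202.83587646484375), (85.92387390136719, 79.8520278930664), 0.09325863420963287) ((427.8243103027344, 205.43406677246094), 43.22024917602539)
bar 1484 [428.00719351 204.84037283 123.33128294] [402.6923349  192.63656276 115.00798574] [452.13344444 218.45474608 126.18343126] ((427.4981384277344, 205.62635803222656), (49.78756332397461, 14.47221851348877), 16.770505905151367) ((427.47113037109375, 205.71583557128906), 25.20771598815918)
```

>>> drive_tool(increments=[[0,-0.5,-40,0,0,0,94],[0,-0.5,-80,0,0,0,94],[0,-0.5,-90,0,0,0,94],[0,-0.5,-90,0,0,0,94]], newtons=15)

```text
time_s: 13.75
tcp_pos: [436.2, 64.1, 83.9]
tcp_rot: [-0.001, 0.707, 0.707, -0.001]
force: [-0.2, -0.3, 0.5]
opening: 93.7
finger_force: 0.0
```

>>> drive_tool(increments=[[1,1,-30,0,0,0,80],[1,1,-45,0,0,0,60],[1,1,-47,0,0,0,35],[1,1,-47,0,0,0,35],[1,1,-47,0,0,0,35],[1,1,-47,0,0,0,35],[1,1,-47,0,0,0,35],[1,1,-47,0,0,0,35]])

```text
time_s: 14.55
tcp_pos: [438.4, 65.0, 38.3]
tcp_rot: [0.0, 0.707, 0.707, 0.0]
force: [-1.9, 0.5, 6.6]
opening: 39.6
finger_force: 15.0
```

>>> drive_tool(increments=[[0,0,0,0,0,0,35],[0,0,0,0,0,0,35]])

```text
time_s: 14.75
tcp_pos: [438.4, 65.0, 38.3]
tcp_rot: [0.0, 0.707, 0.707, 0.0]
force: [-1.2, 0.2, 6.8]
opening: 39.8
finger_force: 15.0
```

>>> drive_tool(increments=[[0,0,35,0,0,0,35],[0,0,70,0,0,0,35],[20,-40,75,0,0,0,35],[45,-80,75,0,0,0,35],[75,-115,75,0,0,0,35],[105,-148,75,0,0,0,35],[130,-170,70,0,0,0,35],[138.5,-173,60,0,0,0,35]])

```text
time_s: 15.55
tcp_pos: [579.5, -112.7, 97.8]
tcp_rot: [0.002, 0.709, 0.705, 0.001]
force: [0.1, 1.3, -0.9]
opening: 39.8
finger_force: 15.0
```

>>> drive_tool(increments=[[0,0,-5,0,0,0,35],[0,0,-10,0,0,0,35],[0,0,-10,0,0,0,35]])

```text
time_s: 15.85
tcp_pos: [575.0, -106.2, 87.0]
tcp_rot: [-0.001, 0.706, 0.708, -0.001]
force: [-0.2, -0.2, -2.1]
opening: 39.7
finger_force: 15.0
```

```bash
python3 - <<'E'
from h import *
s=sensors.sense(); print(s["tcp_pos"],s["force"],s["opening"])
p=viewer.grab_frame("wrist"); save(p,"w4.png"); w=cloud(p); X,Y,Z=w[...,0],w[...,1],w[...,2]
def box(x0,x1,y0,y1,z0,z1):
    m=(X>x0)&(X<x1)&(Y>y0)&(Y<y1)&(Z>z0)&(Z<z1); return w[m]
q=box(540,615,-150,-60,30,38); print("rim",len(q),cv2.minEnclosingCircle(q[:,:2].astype(np.float32)),q.min(0),q.max(0))
q=box(540,615,-150,-60,118,140); print("top",len(q),q.mean(0),cv2.minEnclosingCircle(q[:,:2].astype(np.float32)))
for d in viewer.spot_point(p,"canister_tray")[:2]: print(d["confidence"],W(p,d["position"]).round())
E
```

```text
[ 574.96547971 -106.16408232   86.98829369] [-0.16485488 -0.15515295 -2.06027478] 39.74075230158088
rim 433 ((576.2713623046875, -107.35713958740234), 28.35114288330078) [ 548.67995768 -119.70778566   30.00091572] [604.12456242 -79.16893128  35.92220082]
top 2795 [ 576.54468864 -101.94437446  127.49784981] ((576.3639526367188, -96.4769515991211), 32.13765335083008)
0.77 [574. -83.   1.]
```

View pics/w4.png

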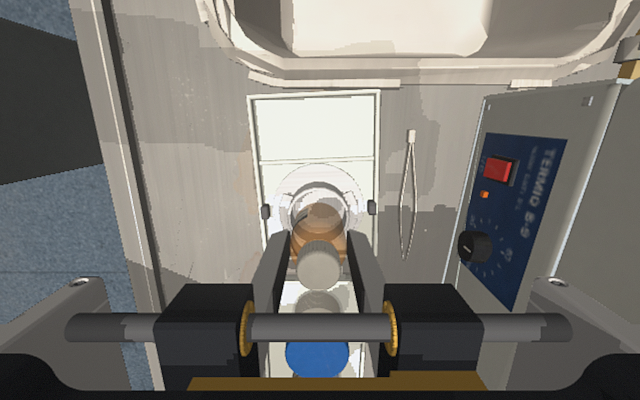

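Bottle (320,240) held over the cup at (320,200). Lowering.

>>> drive_tool(increments=[[0,-1,-20,0,0,0,35],[0,-1,-34,0,0,0,35],[0,-1,-39,0,0,0,35],[0,-1,-40,0,0,0,35],[0,-1,-40,0,0,0,35]])

```text
time_s: 16.45
tcp_pos: [577.0, -108.7, 47.9]
tcp_rot: [0.0, 0.707, 0.707, 0.0]
force: [0.1, -0.2, 0.0]
opening: 39.9
finger_force: 15.0
```

>>> drive_tool(increments=[[0,0,-1,0,0,0,40],[0,0,-1,0,0,0,70],[0,0,-1,0,0,0,75],[0,0,30,0,0,0,80],[0,0,75,0,0,0,80],[0,0,120,0,0,0,80],[-10,35,150,0,0,0,80],[-25,80,160,0,0,0,80]])

```text
time_s: 17.25
tcp_pos: [554.5, -30.2, 211.3]
tcp_rot: [0.003, 0.709, 0.705, 0.002]
force: [1.6, 0.7, -0.5]
opening: 79.8
finger_force: 0.0
```

>>> drive_tool(increments=[[-15,45,0,0,0,0,94],[-30,90,0,0,0,0,94],[-45,135,0,0,0,0,94],[-60,180,0,0,0,0,94],[-75,225,0,0,0,0,94],[-90,270,0,0,0,0,94],[-105,315,0,0,0,0,94],[-115,340,0,0,0,0,94]])

```text
time_s: 18.05
tcp_pos: [434.8, 315.6, 208.4]
tcp_rot: [-0.001, 0.705, 0.709, 0.001]
force: [0.2, 0.4, -0.0]
opening: 94.1
finger_force: 0.0
```

>>> drive_tool(increments=[[-2,35,-20,0,0,0,94],[-2,40,-30,0,0,0,94],[-2,40,-30,0,0,0,94]])

```text
time_s: 18.35
tcp_pos: [433.5, 351.1, 176.4]
tcp_rot: [-0.0, 0.706, 0.708, -0.001]
force: [-0.4, -1.2, -1.2]
opening: 93.8
finger_force: 0.0
```

```bash
python3 - <<'E'
from h import *
s=sensors.sense(); print(s["tcp_pos"],s["tcp_rot"],s["force"],s["opening"],s["joint_pos"])
p=viewer.grab_frame("side"); 
for n in names[:7]:
    for d in viewer.spot_point(p,n)[:2]: print(n,d["confidence"],W(p,d["position"]).round())
p=viewer.grab_frame("wrist"); save(p,"w5.png"); w=cloud(p); X,Y,Z=w[...,0],w[...,1],w[...,2]
for d in viewer.spot_point(p,"rubber_stopper_mid")[:3]: print(d["confidence"],W(p,d["position"]).round(),px(p,W(p,d["position"])))
m=(X>395)&(X<475)&(Y>315)&(Y<395)&(Z>20)&(Z<34); q=w[m]; print(len(q),q.mean(0),cv2.minEnclosingCircle(q[:,:2].astype(np.float32)))
E
```

```text
[433.54485323 351.0797198  176.41277727] [-1.87694860e-04  7.06288577e-01  7.07922565e-01 -1.43258258e-03] [-0.3565412  -1.19729908 -1.19231702] 93.750886597249 [-0.40603548  0.57275525 -0.49722218  1.79822543  0.34702871  0.86118054
 -1.06381176]
canister_tray 0.66 [573. -75.   1.]
bottle_tray 0.69 [ 569. -263.   -2.]
small_bottle_mid 0.73 [ 581. -108.   48.]
small_bottle_mid 0.34 [422. 208. 110.]
rubber_stopper_mid 0.68 [432. 351.  12.]
rubber_stopper_mid 0.52 [469. 600.  13.]
large_bottle_mid 0.84 [ 571. -308.   55.]
cap_bar 0.7 [423. 208. 105.]
0.84 [430. 348.  18.] (np.float64(312.79549635801567), np.float64(188.32392182362472))
516 [434.39884375 348.4012962   27.12026019] ((434.2628479003906, 347.8028869628906), 16.217042922973633)
```

View pics/w5.png

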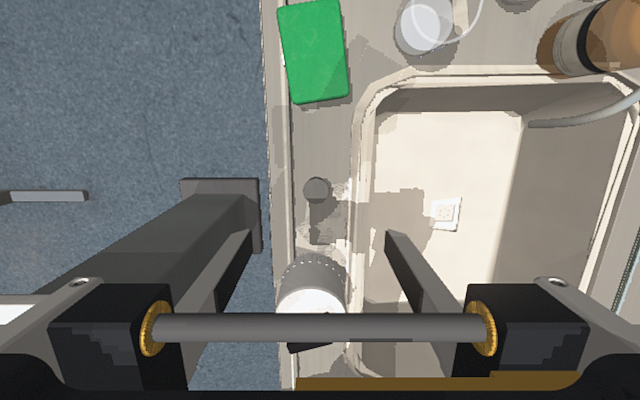

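The stopper is at (316,189), slide box beyond at (313,50). Check lip heights beside it.

```bash
python3 - <<'E'
from h import *
p=viewer.grab_frame("wrist"); w=cloud(p); X,Y,Z=w[...,0],w[...,1],w[...,2]
for x in range(370,500,6):
    m=(abs(X-x)<3)&(abs(Y-348)<14); print(x,m.sum(),Z[m].max().round(1) if m.any() else None,end="; ")
E
```

```text
370 24 1.9; 376 306 263.5; 382 1034 265.4; 388 3817 298.3; 394 93 12.2; 400 104 13.3; 406 102 4.9; 412 82 1.7; 418 88 28.6; 424 116 28.6; 430 121 29.5; 436 113 28.9; 442 103 28.9; 448 94 28.7; 454 95 2.4; 460 84 2.1; 466 98 2.2; 472 87 2.5; 478 110 9.7; 484 3178 294.0; 490 1022 265.7; 496 493 265.4;
```

>>> drive_tool(increments=[[1,-3,-40,0,0,0,60],[1,-3,-80,0,0,0,60],[1,-3,-110,0,0,0,60],[1,-3,-120,0,0,0,60],[1,-3,-120,0,0,0,60]], newtons=12)

```text
time_s: 19.4
tcp_pos: [435.1, 347.6, 56.8]
tcp_rot: [-0.0, 0.707, 0.707, -0.001]
force: [0.6, 0.0, 0.8]
opening: 60.7
finger_force: 0.0
```

>>> drive_tool(increments=[[0,0,0,0,0,8.5,60],[0,0,0,0,0,17,60],[0,0,0,0,0,25.5,60],[0,0,0,0,0,34,60],[0,0,0,0,0,42.5,60],[0,0,0,0,0,51,60],[0,0,0,0,0,59.5,60],[0,0,0,0,0,68,60]])

```text
time_s: 20.2
tcp_pos: [437.3, 348.9, 59.9]
tcp_rot: [0.002, 0.188, 0.982, 0.001]
force: [-1.0, 0.3, 0.1]
opening: 59.7
finger_force: 0.0
```

>>> drive_tool(increments=[[0,0,0,0,0,8.5,60],[0,0,0,0,0,17,60],[0,0,0,0,0,22,60],[0,0,0,0,0,22,60],[0,0,-30,0,0,22,60],[0,0,-43,0,0,22,60],[0,0,-43,0,0,22,60]])

```text
time_s: 20.9
tcp_pos: [435.4, 347.1, 13.8]
tcp_rot: [-0.001, 0.001, 1.0, -0.001]
force: [-0.2, -0.2, -0.1]
opening: 59.9
finger_force: 0.0
```

>>> drive_tool(increments=[[-1,1,-7,0,0,0,60],[-1,1,-9,0,0,0,60],[-1,1,-9,0,0,0,25],[-1,1,-9,0,0,0,25],[-1,1,-9,0,0,0,25],[-1,1,-9,0,0,0,25],[-1,1,-9,0,0,0,25]], newtons=12)

```text
time_s: 21.6
tcp_pos: [435.0, 349.0, 6.0]
tcp_rot: [0.0, 0.0, 1.0, 0.0]
force: [-0.6, -0.6, 1.5]
opening: 30.5
finger_force: 12.0
```

>>> drive_tool(increments=[[0,0,40,0,0,0,25],[0,0,90,0,0,0,25],[0,0,140,0,0,0,25],[10,-30,170,0,0,-8,25],[22,-65,170,0,0,-16,25],[35,-105,170,0,0,-24,25],[50,-145,170,0,0,-32,25],[65,-185,170,0,0,-40,25]])

```text
time_s: 22.4
tcp_pos: [500.1, 162.4, 176.0]
tcp_rot: [0.0, 0.344, 0.939, 0.0]
force: [0.4, 0.2, 0.2]
opening: 30.8
finger_force: 12.0
```

>>> drive_tool(increments=[[13,-35,0,0,0,-8,25],[26,-70,0,0,0,-16,25],[39,-105,0,0,0,-24,25],[52,-140,0,0,0,-32,25],[65,-170,-20,0,0,-40,25],[73,-195,-60,0,0,-48,25],[74,-195,-90,0,0,-48,25],[74,-195,-120,0,0,-48,25]])

```text
time_s: 23.2
tcp_pos: [573.8, -32.3, 54.4]
tcp_rot: [0.0, 0.696, 0.719, -0.0]
force: [0.1, -0.6, -0.2]
opening: 31.0
finger_force: 12.0
```

>>> drive_tool(increments=[[0,0,0,0,0,0,25],[0,0,0,0,0,0,25]])

```text
time_s: 23.4
tcp_pos: [573.7, -30.4, 56.0]
tcp_rot: [-0.0, 0.694, 0.72, -0.0]
force: [1.1, -0.3, 0.3]
opening: 30.7
finger_force: 12.0
```

```bash
python3 - <<'E'
from h import *
s=sensors.sense(); print(s["tcp_pos"],s["tcp_rot"],s["force"],s["opening"])
p=viewer.grab_frame("wrist"); save(p,"w6.png")
E
```

```text
[573.69552257 -30.43634917  55.96815402] [-3.79861111e-04  6.94408066e-01  7.19581331e-01 -3.29677846e-05] [ 1.1489317  -0.3358334   0.26700276] 30.709605219818943
```

View pics/w6.png

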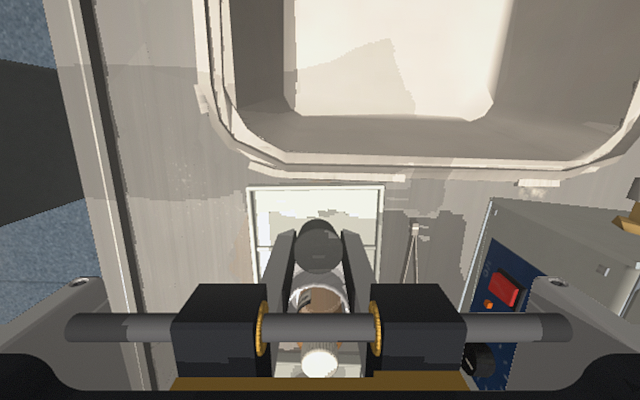

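The stopper (318,245) hangs over the empty pocket (250–382, 190–250). Lowering.

>>> drive_tool(increments=[[0,0,-25,0,0,0,25],[0,0,-40,0,0,0,25],[0,0,-45,0,0,0,25],[0,0,-45.5,0,0,0,25],[0,0,-45.5,0,0,0,25]])

```text
time_s: 23.95
tcp_pos: [574.3, -30.8, 10.9]
tcp_rot: [0.0, 0.695, 0.719, 0.0]
force: [0.2, -0.3, -1.0]
opening: 30.8
finger_force: 12.0
```

>>> drive_tool(increments=[[0,0,-0.5,0,0,0,31],[0,0,-0.5,0,0,0,55],[0,0,-0.5,0,0,0,55],[0,0,-0.5,0,0,0,55],[0,0,30,0,0,0,60],[0,0,75,0,0,0,60],[0,0,125,0,0,-5,60],[-5,20,165,0,0,-10,60]])

```text
time_s: 24.75
tcp_pos: [569.6, -13.8, 177.5]
tcp_rot: [0.001, 0.757, 0.653, 0.0]
force: [0.4, -0.5, 0.5]
opening: 59.6
finger_force: 0.0
```

>>> drive_tool(increments=[[-15,40,20,0,0,-8,60],[-30,75,20,0,0,-16,60],[-50,110,20,0,0,-24,60],[-75,145,20,0,0,-32,60],[-100,180,20,0,0,-40,60],[-125,210,10,0,0,-48,60],[-141,217,0,0,0,-56,60],[-141,217,-5,0,0,-64,60]])

```text
time_s: 25.55
tcp_pos: [424.5, 208.0, 169.9]
tcp_rot: [-0.0, 0.988, 0.156, -0.001]
force: [-0.2, -0.4, 0.0]
opening: 60.2
finger_force: 0.0
```

>>> drive_tool(increments=[[0,0,0,0,0,-1,60],[0,0,0,0,0,-1,60],[0,0,0,0,0,-1,60]])

```text
time_s: 25.85
tcp_pos: [428.4, 205.9, 170.6]
tcp_rot: [-0.0, 0.989, 0.149, 0.0]
force: [-0.5, 0.9, -0.8]
opening: 59.7
finger_force: 0.0
```

```bash
python3 - <<'E'
from h import *
s=sensors.sense(); print(s["tcp_pos"],s["tcp_rot"],s["joint_pos"],s["opening"])
p=viewer.grab_frame("side"); 
for n in names[:7]:
    for d in viewer.spot_point(p,n)[:2]: print(n,d["confidence"],W(p,d["position"]).round())
p=viewer.grab_frame("wrist"); save(p,"w7.png"); w=cloud(p); X,Y,Z=w[...,0],w[...,1],w[...,2]
m=(X>370)&(X<490)&(Y>140)&(Y<260)&(Z>115)&(Z<130); q=w[m]; print(len(q),cv2.minAreaRect(q[:,:2].astype(np.float32)),np.median(q[:,2]))
E
```

```text
[428.42725933 205.9374967  170.5592979 ] [-1.35353460e-04  9.88907922e-01  1.48529179e-01  4.30624258e-04] [-0.34231877  0.43954359 -0.2285197   2.0260667   0.15200832  0.69082677
 -1.93983556] 59.659434487068644
canister_tray 0.94 [573. -76.   1.]
bottle_tray 0.71 [ 569. -264.   -3.]
small_bottle_mid 0.48 [ 577. -109.   53.]
rubber_stopper_mid 0.79 [472. 600.  11.]
rubber_stopper_mid 0.6 [572. -24.  14.]
jar_mid 0.68 [ 574. -228.   38.]
large_bottle_mid 0.8 [ 570. -308.   58.]
cap_bar 0.64 [423. 206. 104.]
850 ((428.01544189453125, 205.67816162109375), (49.575233459472656, 13.419836044311523), 17.366174697875977) 123.86843420468195
```

View pics/w7.png

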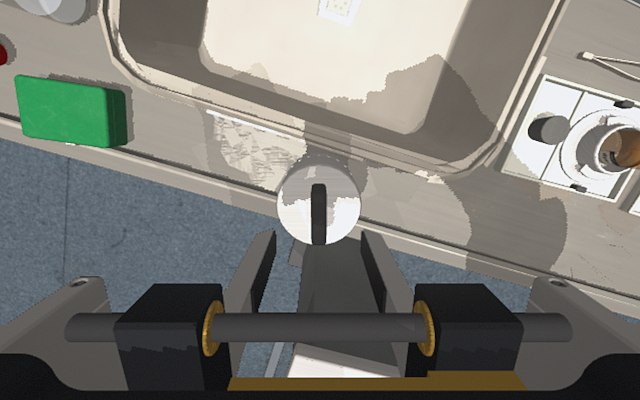

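The bar (318,212) is square to the fingers; the stopper (548,130) stands in its pocket and the bottle in the cup (620,145). Gripping the bar.

>>> drive_tool(increments=[[0,0,-40,0,0,0,60],[0,0,-70,0,0,0,60],[0,0,-79,0,0,0,40],[0,0,-79,0,0,0,10],[0,0,-79,0,0,0,5],[0,0,-79,0,0,0,5],[0,0,-79,0,0,0,5],[0,0,-79,0,0,0,5]], newtons=35)

```text
time_s: 27.1
tcp_pos: [428.3, 206.3, 92.0]
tcp_rot: [-0.0, 0.989, 0.148, 0.001]
force: [0.4, 0.2, 0.1]
opening: 15.6
finger_force: 0.0
```

>>> drive_tool(increments=[[0,0,0,0,0,0,5],[0,0,0,0,0,0,5],[0,0,0,0,0,0,5]])

```text
time_s: 27.4
tcp_pos: [428.2, 206.1, 91.8]
tcp_rot: [-0.0, 0.989, 0.148, 0.001]
force: [-0.8, -0.6, 5.8]
opening: 13.9
finger_force: 35.0
```

>>> drive_tool(increments=[[0,0,30,0,0,0,5],[0,0,70,0,0,0,5],[0,0,110,0,0,0,5],[5,-15,120,0,0,8,5],[20,-45,120,0,0,16,5],[38,-85,120,0,0,24,5],[56,-125,120,0,0,32,5],[74,-165,120,0,0,40,5]])

```text
time_s: 28.2
tcp_pos: [501.8, 39.5, 211.0]
tcp_rot: [-0.0, 0.877, 0.48, -0.0]
force: [1.0, 0.0, -1.9]
opening: 13.4
finger_force: 35.0
```

>>> drive_tool(increments=[[18,-35,0,0,0,8,5],[36,-70,0,0,0,16,5],[52,-100,0,0,0,24,5],[65,-130,0,0,0,32,5],[74.3,-148.6,0,0,0,35.5,5],[74.3,-148.6,0,0,0,35.5,5],[74.3,-148.6,0,0,0,35.5,5]])

```text
time_s: 28.9
tcp_pos: [575.2, -107.1, 210.5]
tcp_rot: [-0.001, 0.692, 0.722, -0.0]
force: [1.1, -0.0, -2.0]
opening: 13.8
finger_force: 35.0
```

```bash
python3 - <<'E'
from h import *
s=sensors.sense(); print(s["tcp_pos"],s["tcp_rot"],s["joint_pos"],s["opening"],s["force"])
p=viewer.grab_frame("wrist"); save(p,"w8.png"); w=cloud(p); X,Y,Z=w[...,0],w[...,1],w[...,2]
for d in viewer.spot_point(p,"canister_tray")[:1]: print(d["confidence"],W(p,d["position"]).round())
z0=s["tcp_pos"][2]
m=(X>500)&(X<650)&(Y>-200)&(Y<0)&(abs(Z-(z0-5.8))<4); q=w[m]; print("captop",len(q),q[:,0].min(),q[:,0].max(),q[:,1].max())
E
```

```text
[ 575.23372242 -107.11781853  210.50354226] [-1.04600687e-03  6.92109308e-01  7.21791925e-01 -1.67307624e-04] [ 0.47975731  0.57656848 -0.54266581  1.68629005  0.34498563  0.9774993
 -0.14514305] 13.75702768950692 [ 1.05636725 -0.03513368 -1.97865122]
0.8 [574. -81.   0.]
captop 5634 534.0280147606255 619.7049836214898 -65.2819483285822
```

View pics/w8.png

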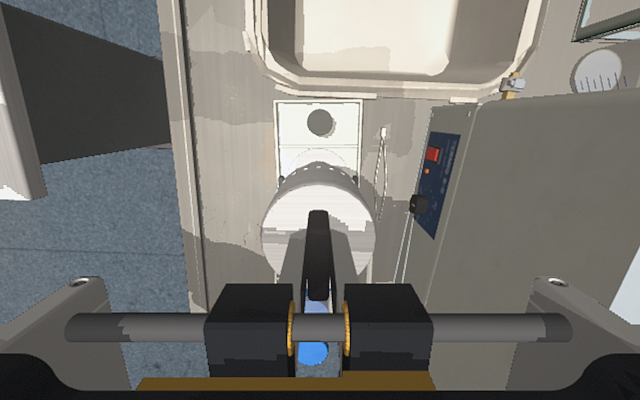

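The cap (318,230) hangs with its bar across the ears' line, stopper (320,122) in place. Lowering gently.

>>> drive_tool(increments=[[0,0,-25,0,0,0,5],[0,0,-50,0,0,0,5],[0,0,-70,0,0,0,5],[0,0,-80,0,0,0,5],[0,0,-86,0,0,0,5],[0,0,-90,0,0,0,5],[0,0,-90,0,0,0,5]])

```text
time_s: 29.7
tcp_pos: [576.3, -107.2, 121.5]
tcp_rot: [0.0, 0.691, 0.722, 0.0]
force: [-0.2, 0.3, -1.5]
opening: 13.5
finger_force: 35.0
```

>>> drive_tool(increments=[[0,0,-4,0,0,0,5],[0,0,-8,0,0,0,5],[0,0,-12,0,0,0,5],[0,0,-15,0,0,0,5],[0,0,-17,0,0,0,5],[0,0,-18,0,0,0,5],[0,0,-19,0,0,0,5],[0,0,-19,0,0,0,5]])

```text
time_s: 30.5
tcp_pos: [576.1, -107.5, 102.2]
tcp_rot: [-0.0, 0.692, 0.722, 0.0]
force: [0.0, -0.2, -1.7]
opening: 14.0
finger_force: 35.0
```

>>> drive_tool(increments=[[0,0,-1,0,0,0,5],[0,0,-2,0,0,0,5],[0,0,-3,0,0,0,5],[0,0,-3.5,0,0,0,5],[0,0,-3.5,0,0,0,5]])

```text
time_s: 31.0
tcp_pos: [576.3, -107.6, 99.8]
tcp_rot: [0.0, 0.692, 0.722, -0.0]
force: [-2.8, 0.2, 6.7]
opening: 14.1
finger_force: 35.0
```

>>> drive_tool(increments=[[0,0,0.5,0,0,8,5],[0,0,0.5,0,0,16,5],[0,0,0.5,0,0,24,5],[0,0,0.5,0,0,32,5],[0,0,0.5,0,0,40,5],[0,0,0.5,0,0,48,5],[0,0,0.5,0,0,56,5],[0,0,0.5,0,0,60,5]])

```text
time_s: 31.8
tcp_pos: [575.7, -107.6, 99.9]
tcp_rot: [-0.0, 0.236, 0.972, -0.0]
force: [-1.8, -0.2, 4.3]
opening: 14.0
finger_force: 35.0
```

>>> drive_tool(increments=[[0,0,0,0,0,8,5],[0,0,0,0,0,16,5],[0,0,0,0,0,24,5],[0,0,0,0,0,30,5],[0,0,0,0,0,30,5],[0,0,0,0,0,30,5]])

```text
time_s: 32.4
tcp_pos: [575.6, -108.4, 99.9]
tcp_rot: [-0.0, -0.022, 1.0, -0.001]
force: [-2.1, -2.1, 6.0]
opening: 14.0
finger_force: 35.0
```

Open, lift, back off to see.

>>> drive_tool(increments=[[0,0,0,0,0,0,20],[0,0,0,0,0,0,40],[0,0,0,0,0,0,40],[0,0,0,0,0,0,40],[0,0,30,0,0,0,40],[0,0,70,0,0,0,40],[0,0,110,0,0,0,40],[0,0,150,0,0,0,40]])

```text
time_s: 33.2
tcp_pos: [575.9, -107.4, 250.7]
tcp_rot: [-0.0, -0.022, 1.0, 0.0]
force: [0.8, -0.7, 0.0]
opening: 39.9
finger_force: 0.0
```

>>> drive_tool(increments=[[-40,0,20,0,0,0,40],[-80,0,40,0,0,0,40],[-120,0,60,0,0,0,40],[-120,0,60,0,0,0,40],[-120,0,60,0,0,0,40]])

```text
time_s: 33.7
tcp_pos: [456.3, -108.3, 309.8]
tcp_rot: [0.001, -0.021, 1.0, -0.001]
force: [-0.5, 0.3, 0.0]
opening: 40.0
finger_force: 0.0
```

```bash
python3 - <<'E'
from h import *
s=sensors.sense(); print(s["time_s"],s["tcp_pos"],s["tcp_rot"],s["opening"],s["force"])
p=viewer.grab_frame("side")
for n in names:
    for d in viewer.spot_point(p,n)[:2]: print(n,d["confidence"],W(p,d["position"]).round())
p=viewer.grab_frame("wrist"); save(p,"w9.png"); w=cloud(p); X,Y,Z=w[...,0],w[...,1],w[...,2]
m=(X>500)&(X<650)&(Y>-190)&(Y<-20)&(Z>122)&(Z<142); q=w[m]
if len(q): print(len(q),cv2.minAreaRect(q[:,:2].astype(np.float32)),np.median(q[:,2]))
m=(X>500)&(X<650)&(Y>-190)&(Y<-20)&(Z>85)&(Z<103); print(m.sum(),np.median(Z[m]))
E
```

```text
33.7 [ 456.26340052 -108.33957592  309.75450202] [ 7.80444745e-04 -2.11482181e-02  9.99775600e-01 -9.44693098e-04] 39.99208245218956 [-0.48451377  0.33821717  0.00588227]
canister_tray 0.62 [574. -76.  -0.]
bottle_tray 0.64 [ 570. -264.   -4.]
rubber_stopper_mid 0.67 [471. 598.  12.]
rubber_stopper_mid 0.41 [573. -23.  14.]
jar_mid 0.73 [ 573. -225.   38.]
large_bottle_mid 0.83 [ 571. -308.   58.]
cap_bar 0.57 [ 574. -107.  116.]
slide_case 0.73 [433. 501.   1.]
forceps 0.62 [ 659. -101.   -3.]
292 ((577.4586181640625, -107.36478424072266), (48.81882095336914, 11.827326774597168), 2.56018328666687) 131.93400203381518
1814 94.22540013800673
```

View pics/w9.png

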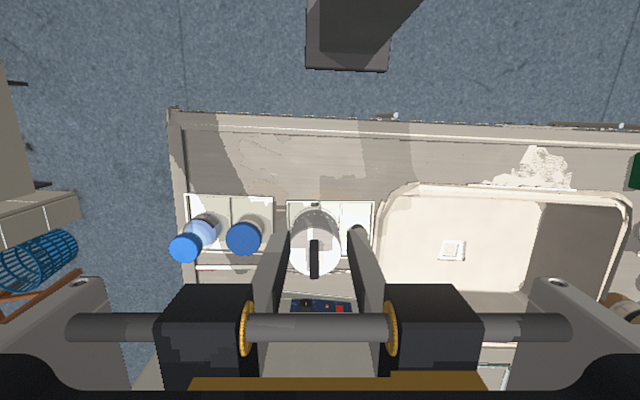

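The picture shows the cap seated with its bar (314,258) along the ears' line (measured 2.6°, top at z 132, as seated), the jar (243,237), the large bottle (200,235) and the stopper (356,240) in place.

```bash
python3 -c "from workcell import finish_job; print(finish_job())"
```

```text
the job is handed in; nothing more can be done
None
```

I handed the job in at about 34 s of the 128 s allowed: all four items are upright in their places, and the canister was then capped and twisted so its bar lines up with the ears (bar and ears' line both measured at about 2.6°).

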